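# Lock the stop collar on the positioner shaft

### The arm

A 7-joint arm with a two-finger parallel gripper is mounted at the origin on the work surface. World frame = base frame: x ahead of the robot, y to its left, z up, the work surface at z = 0. Lengths are in m, angles in rad, forces in N, time in s.
With the tool pointing down it reaches from about 0.4 to 0.9 m from the base axis. Payload 5.5 kg.
Tool frame: the origin (TCP) lies at the very end of the fingers, on their centre line; the grasp point (between the pads) lies 19 mm behind it (ctrl.tcp_to_grasp is the distance from the TCP to the grasp point, in m); z points along the fingers, y is the line along which they close (so a half turn about z gives the same grasp; the last joint's range is limited). The gripper opens to 85 mm and grips with 20 to 120 N. Pads are 22 mm wide; open, the fingers measure 114 mm over their backs; the gripper's body (76 mm by 85 mm) begins 54 mm behind the grasp point. The pads swing forward as they close: fully open they stand 13 mm farther back than shut.
Start: joints at [1.364, 0.501, -0.427, 1.55, 0.221, 1.138, -0.21], TCP at [0.294, -0.58, 0.231] pointing down, gripper open.
Joint ranges: [-2.88, 2.88], [-0.31, 2.03], [-1.54, 1.56], [0.2, 2.42], [-1.41, 4.55], [0.19, 2.02], [-2.57, 2.57]. Speed limits (rad/s): [2.57, 2.57, 3.14, 3.14, 3.14, 3.14, 3.14].

### API

Orientations are given as [roll, pitch, yaw] about the fixed x, y, z axes, in that order (R = Rz(yaw) Ry(pitch) Rx(roll)).
In Python, from station import ctrl gives the robot as it stands.
- The arm moves only by the shell command python3 -m handwheel 'ROWS' [FORCE]. ROWS is JSON, a list of rows, each an object with "jaw": the opening, from 0 (shut) to 1 (fully open); "translation": the shift along the world's x, y, z in units of 30 mm (1.0 is 30 mm), a list of three; "dr": the turn, a rotation vector about the world's x, y, z in units of 8 degrees (1.0 is 8 degrees), a list of three. In form: [{"jaw": jaw, "translation": [tx, ty, tz], "dr": [wx, wy, wz]}, ...]. A call has 1 to 10 rows; each row is the pose to reach, as a shift and turn from the pose commanded when the call began; what a row does not reach only later rows make up. A row lasts 1/10 s, in which the tool goes at most 50 mm and 8.59 degrees, less where a joint would pass 70% of its speed; a pose out of reach is approached as far as the arm can. A call with a gripper value outside its range is refused whole. The fingers move at their own pace and stop on an object; FORCE is the grip in N (left out, the last holds). Time passes only in rows, so rows that repeat a pose let the fingers close. It gives the time, the measured TCP pose, the force, the opening and the grip force at its end, in the units of the state.
- ctrl.read_state(): the state, without advancing time (a new reading comes with each control period).
- ctrl.get_image(name): name is "scene" or "top"; returns the picture (420x560x3 uint8, red, green, blue); there is no depth.
- ctrl.get_calibration(name): a dict with "camera_matrix" (3x3 intrinsics, pixels), "eye" and "rotation" of the camera in the world. Camera axes: x right, y down, z forward; pixel columns grow to the right and rows downward; lengths in m; the calibration is good to about 2 mm. A picture is of the moment at which its call begins. get_calibration takes no time and is no camera call.
- ctrl.finish_job(): hands the job in; it is judged then, once.
Trained networks look in the newest picture that a camera, given by its name, has taken for a name from the list of things; names that differ only in an ending like _2 or _b are one class to them, and where a whole thing is asked for, a point or a joint stands for the part that bears it (a point fixed in the world has none). Each returns a list of dicts, best first, with "conf" (0 to 1); they miss things now and then, are a little off and sometimes report something else, mostly with a low value. They report only what shows in the picture. A call takes as long as a camera call.
- ctrl.trace(camera, query): "region" (420x560 bool, what is visible of it) and "extent" ([centre column, centre row, width, height] in pixels, round what is visible of it).
The state is a dict: "time_s": time; "joint_pos": joint angles; "qd": joint speeds; "joint_efforts": joint torques, N m; "tcp_pos": TCP position; "orientation": TCP orientation; "wrist_force": force on the tool from outside, world axes, zero at the start; "ft_torque": the same for the moment, N m; "gripper_width": finger opening in m; "finger_force": force on a finger pad.
Only numpy, scipy, OpenCV 4.12 (cv2) and the standard library are available. Lean on these libraries where they do the work, as an engineer would, in place of code of your own. Each camera call takes 0.05 s, during which the arm holds its last target. There are 200 camera calls.

### The job

On the little positioner stand, swing the loose collar round the shaft until its thumb screw points squarely at the flat that is milled on the shaft, then turn the screw's wing clockwise until it is firmly snug on the flat, without overtightening it and without ever clamping it on the round part. Let go of it, and leave the cups, the wrench and the spare collar where they are.

Things in the scene. Friction and masses are not known exactly. Their poses are not given: they have to be found in the camera images.
- stand: Fixed grey stand: base plate 130 x 260 mm, 12 mm thick, and two bearing pillars (64 x 20 mm, tops 152 mm above the table), inner faces 180 mm apart, that carry the shaft. Origin on the table under the plate's middle; y along the shaft, z up.
- shaft: Blackened steel shaft, 30 mm diameter, level, 120 mm above the table, held by a brake. One bright milled flat, 1.5 mm deep, 13 mm wide, runs along its whole length, seen on both sides of the collar. Origin on its axis, mid-collar; y along the axis, z straight out of the flat, which faces up, leaning at most 0.25 rad to the stand's +x or 0.05 rad to its -x (robot's) side.
- collar: Bare metal collar, 52 mm diameter, 24 mm wide, with a boss (18 mm across) up to 30 mm from the axis that holds the thumb screw. Turns about the shaft only (0.25 N m friction, stays where left). Origin as the shaft's; y along the axis, z outwards along the screw. At the start z leans 0.3 to 0.85 rad from the flat to the robot's side (at most 0.6 rad from upright). Squarely at the flat: z within 0.12 rad of shaft z.
- screw: The thumb screw's steel rod, 8 mm diameter, on the collar's z; its rounded inner tip starts 0.3 to 2.3 mm clear of the shaft's round. Steep quick-action thread, 3 mm per rad: it meets the flat after 0.6 to 1.3 rad of clockwise turning. Origin on the shaft's axis (+-1.5 mm) at the start, shifts inwards. Snug: tip presses the shaft with 30 to 65 N; under 20 N is loose, over 80 N overtightened.
- wing: Steel wing on the screw's end: bar 44 x 10 x 18 mm, pinched across its 10 mm. Origin at its centre, 55 mm from the shaft axis (+-1.5 mm); x along the 44 mm, y across the 10, z outwards. Its angle when home differs each time. Clockwise seen from outside tightens: steady 0.28 N m while free, then rising about 1 N m per rad; snug is 0.09 to 0.19 N m above free, 0.24 above is too tight. Stays tight when let go.
- cup_a: Blue plastic cup upside down, 118 mm tall, 95 mm across its rim, light. Bystander. Origin under its centre.
- cup_b: Another such blue cup upside down. Bystander. Origin under its centre.
- spare_collar: Plain dark steel ring lying flat, 52 mm diameter, 24 mm high. Bystander. Origin under its centre.
- wrench: Steel wrench lying flat, 170 mm long. Bystander. Origin under its middle.

How it is judged:
By the outcome, as a careful person would: the job done as asked, in the order asked, and still so for the second after the job is handed in, with the robot touching nothing.
It also fails if it takes over 64 s, if anything falls off the work surface, if the arm or the gripper's body presses on something with over 40 N, if the wrist force passes 120 N, or if a joint passes its speed limit or range.

## Working session

There is one attempt and no reset: what is moved stays moved. The work goes in short steps, Python scripts to look and compute and a shell command to move; the robot and the scene stay as the last step left them, time stands still between calls to the robot, and variables do not carry over. Pictures are saved under pics/ and viewed, at most 10 in all, crops included, and the job is handed in when it is done.

```bash
mkdir -p pics; ls; python3 - <<'E'
from station import ctrl
import cv2,numpy as np
for n in("scene","top"):
    im=ctrl.get_image(n); cv2.imwrite(f"pics/{n}0.png",im[:,:,::-1])
    c=ctrl.get_calibration(n); print(n,np.round(c["camera_matrix"],1).tolist(),np.round(c["eye"],3),np.round(c["rotation"],3).tolist())
    for q in("stand","shaft","collar","screw","wing","cup_a","wrench","spare_collar"):
        print(q,[(round(d["conf"],2),np.round(d["extent"]).tolist()) for d in ctrl.trace(n,q)][:3])
s=ctrl.read_state();print(s)
E
```

```text
pics
scene [[379.0, 0.0, 280.2], [0.0, 379.0, 211.2], [0.0, 0.0, 1.0]] [1.283 0.418 0.681] [-2.182, -0.021, 2.106]
stand []
shaft [(0.78, [302.0, 208.0, 92.0, 41.0])]
collar [(0.71, [298.0, 202.0, 19.0, 35.0])]
screw [(0.59, [303.0, 188.0, 5.0, 17.0])]
wing [(0.61, [304.0, 189.0, 8.0, 9.0])]
cup_a [(0.85, [238.0, 245.0, 38.0, 52.0]), (0.72, [401.0, 269.0, 43.0, 64.0])]
wrench [(0.88, [319.0, 292.0, 67.0, 33.0])]
spare_collar [(0.59, [217.0, 208.0, 17.0, 13.0])]
top [[520.3, 0.0, 284.6], [0.0, 520.3, 215.7], [0.0, 0.0, 1.0]] [0.441 0.059 1.217] [-2.98, -0.006, -1.592]
stand [(0.57, [286.0, 254.0, 122.0, 57.0])]
shaft [(0.64, [286.0, 251.0, 120.0, 17.0]), (0.24, [286.0, 252.0, 124.0, 58.0])]
collar [(0.67, [285.0, 252.0, 12.0, 34.0])]
screw [(0.64, [225.0, 196.0, 42.0, 68.0]), (0.58, [287.0, 257.0, 14.0, 22.0])]
wing [(0.57, [285.0, 254.0, 12.0, 20.0])]
cup_a [(0.9, [325.0, 190.0, 33.0, 47.0]), (0.57, [159.0, 254.0, 48.0, 40.0])]
wrench [(0.95, [225.0, 198.0, 45.0, 67.0])]
spare_collar [(0.63, [405.0, 252.0, 21.0, 20.0]), (0.33, [158.0, 252.0, 45.0, 41.0])]
{'time_s': 0.9, 'joint_pos': array([ 1.36420747,  0.50090665, -0.42700506,  1.55040499,  0.22078828,
        1.1382765 , -0.21031785]), 'qd': array([-0.00142037, -0.00053716, -0.00162985,  0.00100949, -0.00071172,
       -0.00096737, -0.0008324 ]), 'joint_efforts': array([-7.15200404e-04, -5.69350719e+01, -5.81055388e+00, -2.81335795e+01,
        1.27620492e-02,  1.72672499e-03, -1.08549594e-05]), 'tcp_pos': array([ 0.29429666, -0.5795639 ,  0.23130385]), 'orientation': array([ 3.14156634e+00, -5.45994579e-05,  4.69800567e-01]), 'wrist_force': array([-0.37567748,  0.52301479,  0.28076012]), 'ft_torque': array([-0.01031382,  0.02343074,  0.00050267]), 'finger_force': 0.0, 'gripper_width': 0.0852759401793744}
```

```bash
python3 - <<'E'
import cv2,numpy as np
a=cv2.imread("pics/scene0.png");b=cv2.imread("pics/top0.png")
x=cv2.resize(a[160:260,240:373],(798,600),interpolation=cv2.INTER_CUBIC)
y=cv2.resize(b[200:305,215:355],(800,600),interpolation=cv2.INTER_CUBIC)
cv2.imwrite("pics/c1.png",x);cv2.imwrite("pics/c2.png",y)
cv2.imwrite("pics/c0.png",cv2.resize(np.hstack([a,b]),(800,300),interpolation=cv2.INTER_AREA))
E
```

```text
(no output)
```

View pics/c0.png

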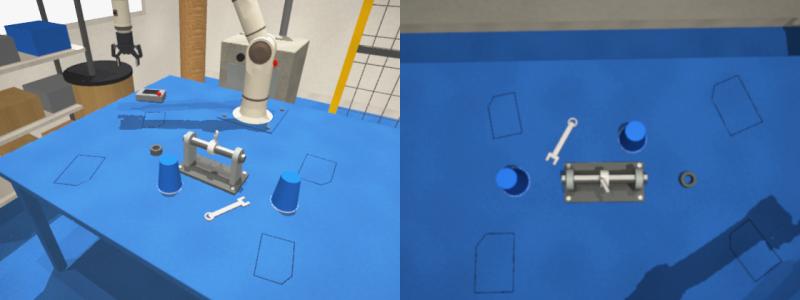

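View pics/c1.png

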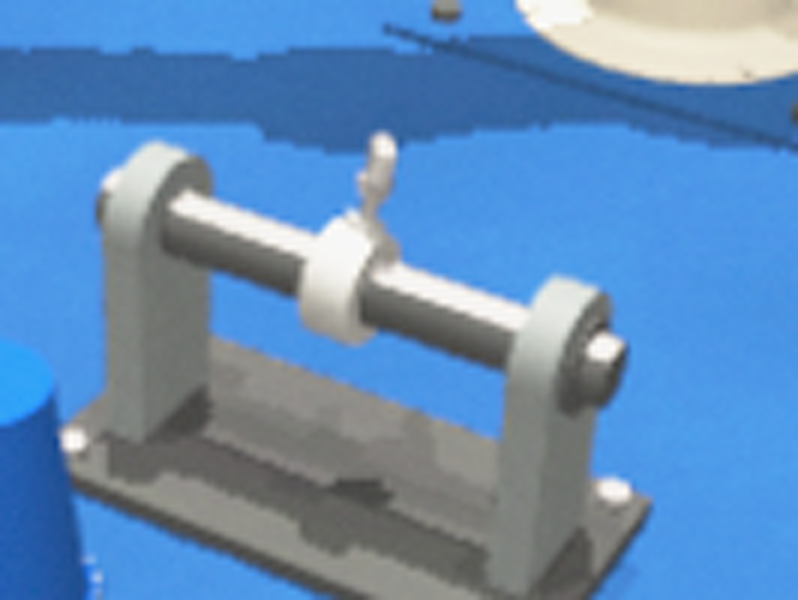

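View pics/c2.png

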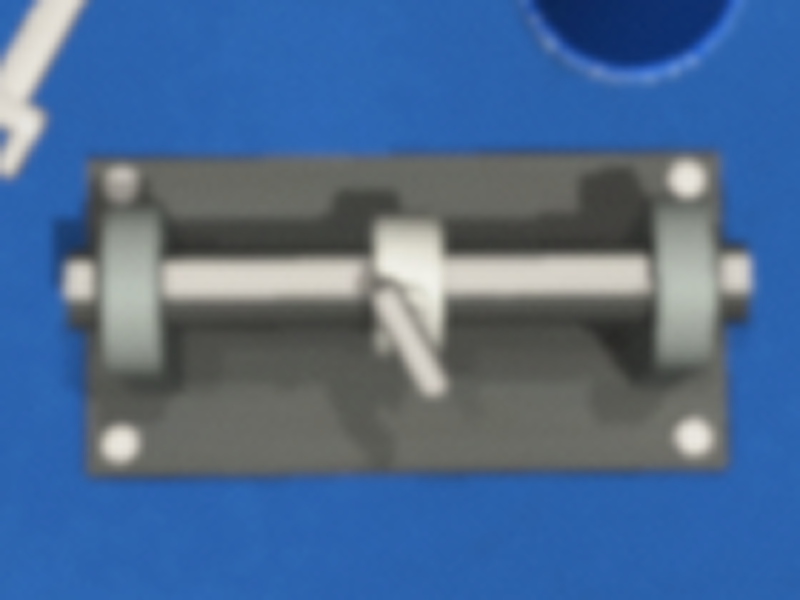

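```bash
cat > g.py <<'E'
import numpy as np,cv2
from scipy.spatial.transform import Rotation as Ro
from station import ctrl
def cam(n):
    c=ctrl.get_calibration(n); return np.array(c["camera_matrix"]),np.array(c["eye"]),Ro.from_euler("xyz",c["rotation"]).as_matrix()
def proj(n,P):
    K,e,R=cam(n); q=(np.atleast_2d(P)-e)@R@K.T; return q[:,:2]/q[:,2:]
def ray(n,uv):
    K,e,R=cam(n); d=R@np.linalg.solve(K,[uv[0],uv[1],1]); return e,d
def atz(n,uv,z):
    e,d=ray(n,uv); return e+d*(z-e[2])/d[2]
E
python3 - <<'E'
from g import *
f=lambda p:(p[0]/5.714+215-.4,p[1]/5.714+200-.4)
C=[atz("top",f(p),.012) for p in[(88,158),(720,153),(728,468),(88,475)]]
for c in C: print(np.round(c,4))
m=np.mean(C,0);print("mid",m, np.linalg.norm(C[0]-C[1]),np.linalg.norm(C[1]-C[2]))
for p in[(131,205),(131,375),(686,200),(686,370)]: print("pillar",np.round(atz("top",f(p),.152),4))
for p in[(380,288),(440,390),(410,340)]: print("wing",np.round(atz("top",f(p),.165),4))
im=cv2.imread("pics/top0.png").astype(float)
for a,b in((246,258),(262,276),(296,308),(312,326)): print(a,im[238:264,a:b].mean((1,2)).round().astype(int).tolist())
print("left R", im[238:264,256,:].astype(int)[:,::-1].tolist())
for n in("scene","top"): print(n,proj(n,[m[0],m[1],.12]),proj(n,[m[0],m[1]+.09,.12]),proj(n,[m[0],m[1]-.09,.12]))
e,d=ray("top",(286,250));print(d/abs(d[2]))
E
```

```text
[0.6122 0.1753 0.012 ]
[ 0.609  -0.0834  0.012 ]
[ 0.4809 -0.0817  0.012 ]
[0.4835 0.1759 0.012 ]
mid [0.54643062 0.04654081 0.012     ] 0.25872959668931134 0.12811453849584625
pillar [0.5749 0.1464 0.152 ]
pillar [0.5137 0.1468 0.152 ]
pillar [ 0.5726 -0.0539  0.152 ]
pillar [ 0.5114 -0.0517  0.152 ]
wing [0.5418 0.0572 0.165 ]
wing [0.5053 0.0368 0.165 ]
wing [0.5231 0.047  0.165 ]
246 [83, 70, 64, 61, 57, 56, 78, 132, 184, 207, 211, 211, 205, 181, 137, 98, 82, 74, 65, 64, 70, 74, 76, 78, 79, 79]
262 [76, 68, 65, 64, 61, 61, 88, 143, 188, 207, 210, 210, 200, 169, 125, 92, 79, 71, 64, 66, 72, 76, 79, 83, 85, 86]
296 [79, 68, 64, 62, 58, 66, 107, 163, 197, 208, 209, 207, 192, 152, 109, 87, 77, 68, 65, 71, 75, 76, 77, 80, 82, 83]
312 [65, 64, 63, 59, 56, 69, 118, 175, 202, 207, 206, 203, 187, 145, 103, 84, 74, 65, 57, 56, 59, 61, 64, 69, 74, 77]
left R [[82, 84, 80], [70, 72, 68], [66, 68, 63], [66, 67, 63], [62, 63, 60], [60, 61, 57], [81, 80, 76], [136, 134, 126], [189, 186, 177], [212, 207, 198], [217, 213, 203], [216, 212, 203], [211, 206, 198], [186, 182, 173], [140, 138, 131], [100, 98, 94], [83, 83, 79], [73, 74, 69], [64, 65, 61], [65, 66, 62], [73, 73, 68], [77, 79, 75], [81, 82, 77], [85, 86, 81], [87, 89, 83], [88, 89, 83]]
scene [[297.17279481 206.44403617]] [[328.36437407 217.18018351]] [[268.1954222  196.47001917]]
top [[286.11906476 249.75216667]] [[243.53116594 250.62647768]] [[328.64022048 248.87922586]]
[ 0.09567888 -0.01090908 -1.        ]
```

```bash
python3 - <<'E'
from g import *
im=cv2.imread("pics/top0.png").astype(int)
for c in(227,228,229,343,344,345): print(c,"B-R",(im[240:264,c,0]-im[240:264,c,2]).tolist(),"R",im[240:264,c,2].tolist())
for x,z in((.5445,.12),(.5465,.12)):
  for a in(0,.1,.2):
    r=[proj("top",[x+np.hypot(.0135,.0065)*np.sin(a+s*.448),.1176,z+np.hypot(.0135,.0065)*np.cos(a+s*.448)])[0].round(2).tolist() for s in(1,-1)]
    e,_=ray("top",(252,250)); v=np.array([e[0]-x,e[2]-z]);p=np.array([v[1],-v[0]])/np.hypot(*v)*.015
    print(x,a,r,"sil",[proj("top",[x+s*p[0],.1176,z+s*p[1]])[0,1].round(2) for s in(1,-1)])
s=cv2.imread("pics/scene0.png").astype(int)
cv2.imwrite("pics/st.png",np.hstack([cv2.resize(cv2.imread("pics/top0.png")[238:262,222:246],(390,390),interpolation=cv2.INTER_NEAREST),cv2.resize(cv2.imread("pics/scene0.png")[206:230,326:350],(390,390),interpolation=cv2.INTER_NEAREST)]))
E
```

```text
227 B-R [83, 82, 76, 56, 29, 9, -1, -4, -5, -5, -5, -1, 8, 20, 27, 30, 39, 66, 97, 112, 117, 116, 115, 116] R [28, 27, 27, 36, 57, 106, 160, 185, 191, 194, 194, 179, 138, 96, 78, 69, 61, 49, 44, 41, 39, 40, 40, 39]
228 B-R [79, 78, 68, 44, 12, -5, -10, -12, -12, -12, -12, -11, -6, -2, 2, 3, 12, 46, 85, 103, 107, 106, 106, 106] R [30, 28, 31, 39, 64, 121, 180, 205, 210, 210, 208, 192, 147, 104, 85, 77, 66, 52, 44, 41, 40, 41, 40, 40]
229 B-R [60, 60, 54, 33, 7, -7, -13, -14, -14, -14, -13, -13, -10, -6, -4, -3, 5, 28, 57, 71, 74, 75, 73, 74] R [38, 37, 37, 42, 66, 122, 181, 207, 213, 211, 209, 193, 148, 105, 86, 78, 67, 56, 51, 50, 51, 50, 50, 50]
343 B-R [122, 106, 64, 15, -6, -12, -12, -12, -12, -13, -12, -9, -5, -4, -1, 15, 54, 91, 106, 110, 112, 117, 119, 118] R [42, 44, 49, 79, 137, 189, 210, 213, 212, 206, 183, 138, 98, 80, 71, 59, 47, 45, 45, 46, 47, 47, 49, 49]
344 B-R [125, 112, 73, 28, 0, -8, -10, -10, -10, -10, -9, -5, -1, 1, 5, 22, 62, 100, 116, 119, 122, 125, 127, 128] R [43, 43, 50, 76, 135, 187, 208, 212, 212, 205, 182, 136, 97, 79, 69, 58, 45, 41, 41, 41, 41, 43, 44, 45]
345 B-R [127, 117, 92, 60, 31, 13, 5, 4, 4, 4, 7, 14, 24, 32, 38, 51, 79, 109, 121, 124, 125, 128, 129, 130] R [43, 43, 47, 70, 119, 167, 189, 193, 192, 187, 166, 125, 89, 72, 65, 54, 45, 39, 40, 41, 43, 43, 45, 44]
0.5445 0 [[252.12, 247.65], [252.19, 253.86]] sil [np.float64(244.24), np.float64(258.48)]
0.5445 0.1 [[252.13, 247.06], [252.17, 253.17]] sil [np.float64(244.24), np.float64(258.48)]
0.5445 0.2 [[252.15, 246.51], [252.15, 252.47]] sil [np.float64(244.24), np.float64(258.48)]
0.5465 0 [[252.11, 246.7], [252.18, 252.9]] sil [np.float64(243.3), np.float64(257.53)]
0.5465 0.1 [[252.12, 246.11], [252.16, 252.21]] sil [np.float64(243.3), np.float64(257.53)]
0.5465 0.2 [[252.14, 245.56], [252.14, 251.51]] sil [np.float64(243.3), np.float64(257.53)]
```

View pics/st.png

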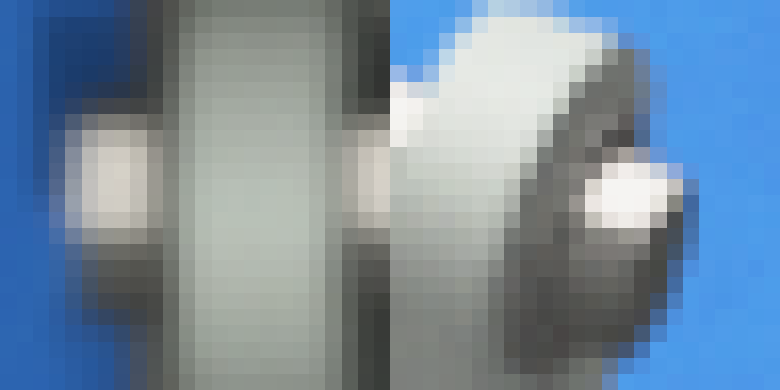

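```bash
python3 - <<'E'
from g import *
from scipy.optimize import least_squares
import itertools
for b in(.3,.4,.5):
    o=np.array([-np.sin(b),0,np.cos(b)]); P=np.array([.5463,.047,.12])+.055*o
    print(b,"scene",proj("scene",P)[0],"top",proj("top",P)[0])
M={}
for n in("top","scene"):
    ctrl.get_image(n); d=ctrl.trace(n,"wing")
    d=max(d,key=lambda d:d["conf"]); r=d["region"]; v,u=np.nonzero(r); M[n]=(u.mean(),v.mean())
    print(n,d["conf"],d["extent"],M[n],cv2.minAreaRect(np.c_[u,v].astype(np.float32)))
    h=cv2.convexHull(np.c_[u,v].astype(np.int32))[:,0]; M[n]=r
B=np.array(list(itertools.product((-.022,.022),(-.005,.005),(-.009,.009))))
def mask(n,b,psi,yo,r):
    X=np.array([np.cos(b),0,np.sin(b)]);Y=np.array([0,1,0]);Z=np.cross(X,Y)
    w=np.cos(psi)*X+np.sin(psi)*Y
    P=np.array([.5463,.047+yo,.12])+r*Z+np.outer(B[:,0],w)+np.outer(B[:,1],np.cross(Z,w))+np.outer(B[:,2],Z)
    p=proj(n,P); m=np.zeros((420*4,560*4),np.uint8); cv2.fillConvexPoly(m,cv2.convexHull(((p+.5)*4).astype(np.int32)),1)
    return cv2.resize(m.astype(np.float32),(560,420),interpolation=cv2.INTER_AREA)
R=[]
for b in np.arange(.25,.6,.05):
  for psi in np.arange(-.1,1.1,.1):
    for yo in(-.003,-.0015,0,.0015,.003):
      i=[(np.minimum(mask(n,b,psi,yo,.055),M[n]).sum()/np.maximum(mask(n,b,psi,yo,.055),M[n]).sum()) for n in M]
      R.append((sum(i),round(b,2),round(psi,2),yo,i))
for x in sorted(R,key=lambda x:-x[0])[:6]: print(x)
E
```

```text
0.3 scene [301.30715808 186.6642722 ] top [286.30403955 255.37459163]
0.4 scene [302.20578199 186.41190021] top [286.35090266 258.01953308]
0.5 scene [303.04667912 186.36425635] top [286.3929559  260.57192491]
top 0.7 [285.6, 256.9, 6.2, 18.7] (np.float64(286.1730769230769), np.float64(258.34615384615387)) ((286.5, 258.5000305175781), (19.230182647705078, 6.708203315734863), 63.43495178222656)
scene 0.41 [303.2, 188.4, 3.1, 10.2] (np.float64(303.1388888888889), np.float64(187.02777777777777)) ((303.0, 187.0), (8.0, 4.0), 90.0)
(np.float32(1.3528178), np.float64(0.5), np.float64(0.4), 0, [np.float32(0.59610134), np.float32(0.75671643)])
(np.float32(1.3200164), np.float64(0.55), np.float64(0.4), -0.0015, [np.float32(0.5754681), np.float32(0.74454826)])
(np.float32(1.309603), np.float64(0.5), np.float64(0.3), 0, [np.float32(0.6005598), np.float32(0.70904326)])
(np.float32(1.3085288), np.float64(0.45), np.float64(0.4), 0.0015, [np.float32(0.5781917), np.float32(0.7303371)])
(np.float32(1.3043712), np.float64(0.45), np.float64(0.4), 0, [np.float32(0.6510012), np.float32(0.65337)])
(np.float32(1.2986224), np.float64(0.45), np.float64(0.5), 0, [np.float32(0.631558), np.float32(0.6670644)])
```

```bash
python3 -m handwheel '[{"jaw":1,"translation":[0.5,1.5,0.5],"dr":[0,0,1]},{"jaw":1,"translation":[1,3,1],"dr":[0,0,2]},{"jaw":1,"translation":[1.6,4.5,1.6],"dr":[0,0,3]},{"jaw":1,"translation":[2.2,6,2.2],"dr":[0,0,4]},{"jaw":1,"translation":[2.8,7.5,2.5],"dr":[0,0,5]},{"jaw":1,"translation":[3.4,9,2.5],"dr":[0,0,6]},{"jaw":1,"translation":[4,10.5,2.5],"dr":[0,0,7]},{"jaw":1,"translation":[4.5,12,2.5],"dr":[0,0,8]},{"jaw":1,"translation":[5,13.5,2.5],"dr":[0,0,9]},{"jaw":1,"translation":[5.5,15,2.5],"dr":[0,0,10]}]' 40; python3 -c "
from station import ctrl
s=ctrl.read_state();print(s['joint_pos'].round(2),s['tcp_pos'],s['orientation'])"
```

```text
time_s: 2.1
tcp_pos: [0.4596, -0.1278, 0.3067]
orientation: [3.141, 0.001, 1.872]
wrist_force: [0.9, -0.4, 0.4]
gripper_width: 0.0854
finger_force: 0.0
[ 1.07  0.16 -0.94  1.86  0.15  1.18  0.38] [ 0.45960321 -0.12779677  0.30672786] [3.14128067e+00 1.49489269e-03 1.87159565e+00]
```

```bash
cat >> g.py <<'E'
AX=np.array([.5463,.047,.12])
def target(b,psi,r):
    o=np.array([-np.sin(b),0,np.cos(b)])
    return AX+r*o, Ro.from_euler("y",-b)*Ro.from_euler("z",psi)*Ro.from_euler("x",np.pi)
def need(b,psi,r):
    s=ctrl.read_state(); p,R=target(b,psi,r)
    d=(R*Ro.from_euler("xyz",s["orientation"]).inv()).as_rotvec()
    print("r",r,"tr",((p-s["tcp_pos"])/.03).round(2),"dr",(np.rad2deg(d)/8).round(2))
E
python3 -c "
from g import *
need(.43,.44+np.pi,.1)"
```

```text
r 0.1 tr [ 1.5   5.83 -3.19] dr [-2.63 -2.27 12.04]
```

```bash
python3 -m handwheel '[{"jaw":1,"translation":[0.2,1,0],"dr":[-0.2,-0.18,0.97]},{"jaw":1,"translation":[0.4,2,0],"dr":[-0.42,-0.36,1.9]},{"jaw":1,"translation":[0.6,3,0],"dr":[-0.63,-0.54,2.9]},{"jaw":1,"translation":[0.8,4,0],"dr":[-0.84,-0.73,3.85]},{"jaw":1,"translation":[1,5,0],"dr":[-1.05,-0.91,4.8]},{"jaw":1,"translation":[1.2,5.83,0],"dr":[-1.26,-1.09,5.8]},{"jaw":1,"translation":[1.5,5.83,-0.5],"dr":[-1.47,-1.27,6.75]},{"jaw":1,"translation":[1.5,5.83,-1],"dr":[-1.69,-1.45,7.7]},{"jaw":1,"translation":[1.5,5.83,-1],"dr":[-1.9,-1.64,8.7]},{"jaw":1,"translation":[1.5,5.83,-1],"dr":[-2.1,-1.82,9.6]}]'; python3 -c "
from g import *
need(.43,.44+np.pi,.1);print(ctrl.read_state()['joint_pos'].round(2))"
```

```text
time_s: 3.1
tcp_pos: [0.5038, 0.046, 0.2757]
orientation: [-3.044, 0.346, -3.037]
wrist_force: [0.4, 0.7, -0.9]
gripper_width: 0.0855
finger_force: 0.0
r 0.1 tr [ 0.03  0.03 -2.16] dr [-0.53 -0.46  2.42]
[ 1.01 -0.03 -1.21  2.12  0.16  0.71  1.35]
```

```bash
python3 -m handwheel '[{"jaw":1,"translation":[0.03,0.03,-0.5],"dr":[-0.2,-0.2,0.9]},{"jaw":1,"translation":[0.03,0.03,-1],"dr":[-0.4,-0.35,1.8]},{"jaw":1,"translation":[0.03,0.03,-1.6],"dr":[-0.53,-0.46,2.42]},{"jaw":1,"translation":[0.03,0.03,-2.16],"dr":[-0.53,-0.46,2.42]},{"jaw":1,"translation":[0.03,0.03,-2.16],"dr":[-0.53,-0.46,2.42]},{"jaw":1,"translation":[0.03,0.03,-2.16],"dr":[-0.53,-0.46,2.42]}]'; python3 - <<'E'
from g import *
need(.43,.44+np.pi,.1);need(.43,.44+np.pi,.038);print(ctrl.read_state()['joint_pos'].round(2))
a=ctrl.get_image("scene")[:,:,::-1];b=ctrl.get_image("top")[:,:,::-1]
cv2.imwrite("pics/d.png",np.hstack([cv2.resize(a[140:240,250:350],(400,400),interpolation=cv2.INTER_CUBIC),cv2.resize(b[205:305,236:336],(400,400),interpolation=cv2.INTER_CUBIC)]))
E
```

```text
time_s: 3.7
tcp_pos: [0.5053, 0.047, 0.2118]
orientation: [-2.952, 0.388, -2.671]
wrist_force: [0.2, 0.4, 0.1]
gripper_width: 0.0857
finger_force: 0.0
r 0.1 tr [-0.02 -0.   -0.03] dr [-0.02 -0.    0.05]
r 0.038 tr [ 0.84 -0.   -1.91] dr [-0.02 -0.    0.05]
[ 0.94  0.09 -1.17  2.26  0.4   0.45  1.47]
```

View pics/d.png

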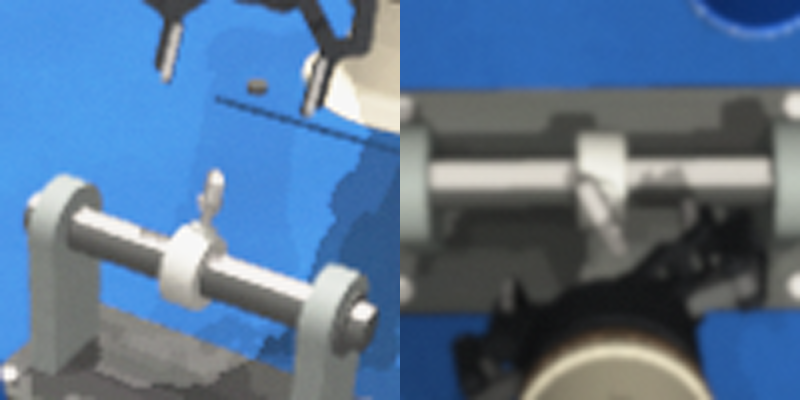

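The gripper hangs on the screw's line, with its fingers on either side of the wing (scene crop, about 170–320, 50–110) and the closing line square to the bar. I'll go down and close.

```bash
python3 -m handwheel '[{"jaw":1,"translation":[0.3,0,-0.65],"dr":[0,0,0]},{"jaw":1,"translation":[0.6,0,-1.3],"dr":[0,0,0]},{"jaw":1,"translation":[0.84,0,-1.9],"dr":[0,0,0]},{"jaw":1,"translation":[0.84,0,-1.9],"dr":[0,0,0]},{"jaw":0.4,"translation":[0.84,0,-1.9],"dr":[0,0,0]},{"jaw":0,"translation":[0.84,0,-1.9],"dr":[0,0,0]},{"jaw":0,"translation":[0.84,0,-1.9],"dr":[0,0,0]},{"jaw":0,"translation":[0.84,0,-1.9],"dr":[0,0,0]},{"jaw":0,"translation":[0.84,0,-1.9],"dr":[0,0,0]},{"jaw":0,"translation":[0.84,0,-1.9],"dr":[0,0,0]}]' 40; python3 - <<'E'
from g import *
need(.43,.44+np.pi,.038);s=ctrl.read_state();print(s['joint_pos'].round(2),s["ft_torque"],s["gripper_width"])
E
```

```text
time_s: 4.8
tcp_pos: [0.5303, 0.047, 0.1551]
orientation: [-2.95, 0.388, -2.671]
wrist_force: [-6.3, 1.9, 8.2]
gripper_width: 0.0125
finger_force: 38.9
r 0.038 tr [ 0.    0.   -0.02] dr [-0.02  0.    0.05]
[ 0.63  0.27 -0.91  2.26  0.86  0.4   1.04] [0.29229142 0.89212051 0.14298795] 0.012508885493896433
```

```bash
python3 -m handwheel '[{"jaw":0,"translation":[-0.01,0,0.03],"dr":[0,0,0]},{"jaw":0,"translation":[-0.01,0,0.03],"dr":[0,0,0]},{"jaw":0,"translation":[-0.01,0,0.03],"dr":[0,0,0]},{"jaw":0,"translation":[-0.01,0,0.03],"dr":[0,0,0]}]' 80; python3 - <<'E'
from g import *
need(.43,.44+np.pi,.038)
for i in range(3):
    a=ctrl.get_image("scene")[:,:,::-1]; s=ctrl.read_state();print(s["wrist_force"].round(2),s["ft_torque"].round(3),s["gripper_width"])
b=ctrl.get_image("top")[:,:,::-1]
cv2.imwrite("pics/e.png",np.hstack([cv2.resize(a[140:240,250:350],(400,400),interpolation=cv2.INTER_CUBIC),cv2.resize(b[205:305,236:336],(400,400),interpolation=cv2.INTER_CUBIC)]))
E
```

```text
time_s: 5.2
tcp_pos: [0.53, 0.0469, 0.1554]
orientation: [-2.952, 0.388, -2.672]
wrist_force: [0.5, 3.2, -2.7]
gripper_width: 0.0107
finger_force: 78.8
r 0.038 tr [ 0.02  0.   -0.03] dr [-0.02 -0.    0.05]
[ 0.59  3.19 -2.64] [0.699 0.603 0.355] 0.010833925523249006
[ 0.19  3.51 -4.17] [0.74  0.641 0.361] 0.010797514842625379
[-0.41  4.13 -3.6 ] [0.842 0.659 0.392] 0.010740410112676426
```

View pics/e.png

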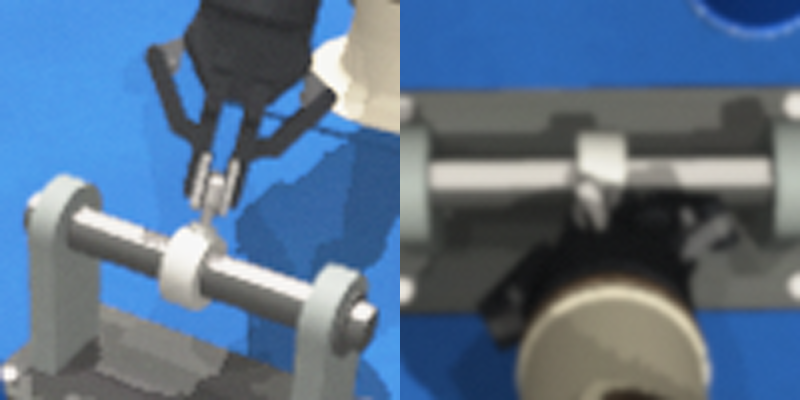

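```bash
python3 -m handwheel '[{"jaw":0,"translation":[0,0,0.01],"dr":[-0.21,0,0.45]},{"jaw":0,"translation":[-0.01,0,0.02],"dr":[-0.42,0,0.91]},{"jaw":0,"translation":[-0.01,0,0.02],"dr":[-0.42,0,0.91]}]'; python3 - <<'E'
from g import *
s=ctrl.read_state();print(s["ft_torque"].round(3), s["ft_torque"]@[-.417,0,.909])
E
python3 -m handwheel '[{"jaw":0,"translation":[0.06,0,0.03],"dr":[0,0.36,0]},{"jaw":0,"translation":[0.12,0,0.05],"dr":[0,0.72,0]},{"jaw":0,"translation":[0.18,0,0.07],"dr":[0,1.07,0]},{"jaw":0,"translation":[0.25,0,0.09],"dr":[0,1.43,0]},{"jaw":0,"translation":[0.31,0,0.1],"dr":[0,1.79,0]},{"jaw":0,"translation":[0.37,0,0.11],"dr":[0,2.15,0]},{"jaw":0,"translation":[0.44,0,0.12],"dr":[0,2.5,0]},{"jaw":0,"translation":[0.5,0,0.12],"dr":[0,2.86,0]},{"jaw":0,"translation":[0.57,0,0.12],"dr":[0,3.22,0]},{"jaw":0,"translation":[0.63,0,0.12],"dr":[0,3.58,0]}]'
python3 -m handwheel '[{"jaw":0,"translation":[0.06,0,-0.01],"dr":[0,0.36,0]},{"jaw":0,"translation":[0.13,0,-0.02],"dr":[0,0.72,0]},{"jaw":0,"translation":[0.13,0,-0.02],"dr":[0,0.72,0]},{"jaw":0,"translation":[0.13,0,-0.02],"dr":[0,0.72,0]}]'; python3 - <<'E'
from g import *
need(-.17,.54+np.pi,.039)
a=ctrl.get_image("scene")[:,:,::-1]; s=ctrl.read_state();print(s["wrist_force"].round(2),s["ft_torque"].round(3),s["gripper_width"],s["joint_pos"].round(2))
b=ctrl.get_image("top")[:,:,::-1]
cv2.imwrite("pics/f.png",np.hstack([cv2.resize(a[140:240,250:350],(400,400),interpolation=cv2.INTER_CUBIC),cv2.resize(b[205:305,236:336],(400,400),interpolation=cv2.INTER_CUBIC)]))
E
```

```text
time_s: 5.7
tcp_pos: [0.5298, 0.0465, 0.1558]
orientation: [-2.898, 0.357, -2.524]
wrist_force: [5.2, 5.2, -9.2]
gripper_width: 0.0103
finger_force: 78.3
[0.87  0.401 0.273] -0.1149041604664307
time_s: 6.7
tcp_pos: [0.5471, 0.0464, 0.1598]
orientation: [3.102, -0.064, -2.568]
wrist_force: [-4.2, 3.1, 4.5]
gripper_width: 0.0109
finger_force: 80.1
time_s: 7.1
tcp_pos: [0.5522, 0.0466, 0.1595]
orientation: [3.049, -0.146, -2.563]
wrist_force: [-2.8, 1.5, 4.8]
gripper_width: 0.0105
finger_force: 80.2
r 0.039 tr [ 0.02  0.01 -0.03] dr [-0.03 -0.02 -0.22]
[-2.63  2.83  4.23] [ 0.636  0.54  -0.208] 0.010381519097536634 [ 0.56  0.7  -0.98  1.7   0.54  1.25  1.56]
```

View pics/f.png

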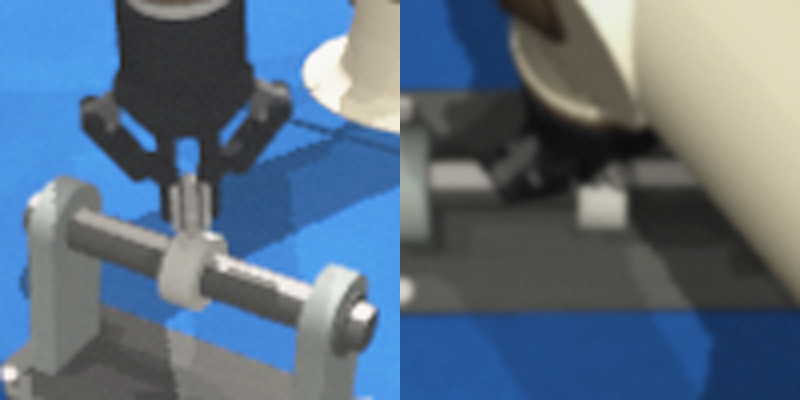

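```bash
python3 -m handwheel '[{"jaw":1,"translation":[0,0,0],"dr":[0,0,0]},{"jaw":1,"translation":[0,0,0],"dr":[0,0,0]},{"jaw":1,"translation":[0,0,0],"dr":[0,0,0]},{"jaw":1,"translation":[0,0,0],"dr":[0,0,0]},{"jaw":1,"translation":[0.17,0,1],"dr":[0,0,0]},{"jaw":1,"translation":[0.34,0,2],"dr":[0,0,0]},{"jaw":1,"translation":[0.5,0,3],"dr":[0,0,0]},{"jaw":1,"translation":[0.5,-1.5,3],"dr":[0,0,0]},{"jaw":1,"translation":[0.5,-3,3],"dr":[0,0,0]},{"jaw":1,"translation":[0.5,-4.5,3],"dr":[0,0,0]}]'
python3 -m handwheel '[{"jaw":1,"translation":[0,-1.5,0],"dr":[0,0,0]},{"jaw":1,"translation":[0,-2.5,0],"dr":[0,0,0]},{"jaw":1,"translation":[0,-2.5,0],"dr":[0,0,0]}]'; python3 - <<'E'
from g import *
b=ctrl.get_image("top")[:,:,::-1]
for q in("wing","screw","collar"):
    for d in ctrl.trace("top",q)[:1]:
        v,u=np.nonzero(d["region"]);print(q,d["conf"],d["extent"],u.mean(),v.mean())
for q in (-.3,-.2,-.1,0,.1): 
    o=np.array([-np.sin(q),0,np.cos(q)]);print(q,proj("top",AX+.064*o)[0],proj("top",AX+.03*o)[0])
a=ctrl.get_image("scene")[:,:,::-1]
for d in ctrl.trace("scene","wing")[:1]:
        v,u=np.nonzero(d["region"]);print(q,d["conf"],d["extent"],u.mean(),v.mean())
cv2.imwrite("pics/f2.png",b)
cv2.imwrite("pics/g.png",np.hstack([cv2.resize(a[165:225,265:325],(400,400),interpolation=cv2.INTER_CUBIC),cv2.resize(b[225:275,261:311],(400,400),interpolation=cv2.INTER_CUBIC)]))
E
```

```text
time_s: 8.2
tcp_pos: [0.5677, -0.0904, 0.2494]
orientation: [3.051, -0.144, -2.562]
wrist_force: [0.3, -0.4, 0.0]
gripper_width: 0.0857
finger_force: 0.0
time_s: 8.5
tcp_pos: [0.5669, -0.1713, 0.2481]
orientation: [3.052, -0.147, -2.573]
wrist_force: [-0.5, 0.4, -0.3]
gripper_width: 0.0852
finger_force: 0.0
wing 0.7 [285.9, 241.1, 11.8, 18.6] 286.0808080808081 243.06060606060606
screw 0.69 [288.0, 239.9, 14.8, 19.1] 286.3495145631068 243.24271844660194
collar 0.57 [285.2, 246.2, 18.3, 33.4] 285.95104895104896 248.3041958041958
-0.3 [285.96382608 237.47784241] [285.9308554  244.19775961]
-0.2 [286.03769483 240.46361019] [285.96441733 245.56333517]
-0.1 [286.11046197 243.56140239] [285.9974182  246.97527415]
0 [286.18126459 246.73538223] [286.02950015 248.41844597]
0.1 [286.24925872 249.9483513 ] [286.06031451 249.87729295]
0.1 0.51 [297.5, 193.3, 9.8, 10.2] 297.48333333333335 191.55
```

View pics/g.png

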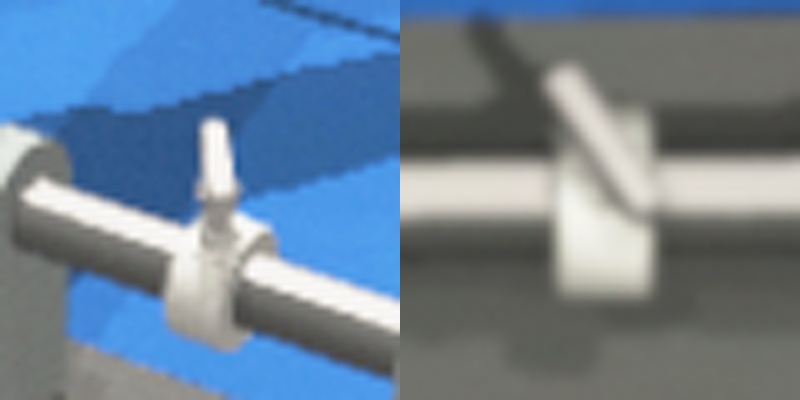

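```bash
python3 -m handwheel '[{"jaw":1,"translation":[0,1.5,0],"dr":[0,0,0]},{"jaw":1,"translation":[0,3,0],"dr":[0,0,0]},{"jaw":1,"translation":[0,4.5,0],"dr":[0,0,0]},{"jaw":1,"translation":[0,6,0],"dr":[0,0,0]},{"jaw":1,"translation":[0,7,0],"dr":[0,0,0]},{"jaw":1,"translation":[0,7,0],"dr":[0,0,0]},{"jaw":1,"translation":[-0.17,7,-1],"dr":[0,0,0]},{"jaw":1,"translation":[-0.34,7,-2],"dr":[0,0,0]},{"jaw":1,"translation":[-0.5,7,-2.97],"dr":[0,0,0]},{"jaw":1,"translation":[-0.5,7,-2.97],"dr":[0,0,0]}]'
python3 -m handwheel '[{"jaw":0.3,"translation":[0,0,0],"dr":[0,0,0]},{"jaw":0,"translation":[0,0,0],"dr":[0,0,0]},{"jaw":0,"translation":[0,0,0],"dr":[0,0,0]},{"jaw":0,"translation":[0,0,0],"dr":[0,0,0]},{"jaw":0,"translation":[0,0,0],"dr":[0,0,0]},{"jaw":0,"translation":[0,0,0],"dr":[0,0,0]},{"jaw":0,"translation":[0,0,0],"dr":[0,0,0]},{"jaw":0,"translation":[0.04,0,0],"dr":[0,0.2,0]},{"jaw":0,"translation":[0.04,0,0],"dr":[0,0.2,0]}]' 80
cat > t.py <<'E'
from g import *
L=[]
for i in range(4):
    s=ctrl.read_state(); L.append(s["ft_torque"]); F=s["wrist_force"]; ctrl.get_image("top")
R=Ro.from_euler("xyz",s["orientation"]); z=-R.as_matrix()[:,2]
b=-np.arctan2(z[0],z[2]); Rl=Ro.from_euler("y",b)*R*Ro.from_euler("x",-np.pi)
print("axial",[round(float(l@z),3) for l in L],"T",np.mean(L,0).round(2),"F",F.round(1),"b",b.round(3),"psi",Rl.as_euler("zyx")[0].round(3),"r",((s["tcp_pos"]-AX)@z).round(4),"pos",(s["tcp_pos"]-AX).round(4),"q7",s["joint_pos"][6].round(2),s["time_s"],s["gripper_width"])
E
python3 t.py
```

```text
time_s: 9.8
tcp_pos: [0.5494, 0.0454, 0.1566]
orientation: [3.047, -0.15, -2.561]
wrist_force: [-0.4, -0.3, -0.3]
gripper_width: 0.0855
finger_force: 0.0
time_s: 10.7
tcp_pos: [0.5537, 0.047, 0.1609]
orientation: [3.033, -0.168, -2.56]
wrist_force: [-2.6, -0.1, 7.0]
gripper_width: 0.0106
finger_force: 79.0
axial [-0.028, 0.066, 0.019, -0.008] T [ 0.09  0.62 -0.01] F [-2.6  0.3  7. ] b -0.199 psi -2.569 r 0.0415 pos [ 0.0073 -0.0001  0.0409] q7 1.57 10.85 0.01039426938608957
```

```bash
python3 -m handwheel '[{"jaw":0,"translation":[0,0,-0.01],"dr":[-0.09,0,-0.49]},{"jaw":0,"translation":[0,0,-0.015],"dr":[-0.18,0,-0.98]},{"jaw":0,"translation":[0,0,-0.02],"dr":[-0.27,0,-1.47]},{"jaw":0,"translation":[0,0,-0.03],"dr":[-0.36,0,-1.96]},{"jaw":0,"translation":[0,0,-0.035],"dr":[-0.45,0,-2.45]}]'; python3 t.py
python3 -m handwheel '[{"jaw":0,"translation":[0,0,-0.01],"dr":[-0.09,0,-0.49]},{"jaw":0,"translation":[0,0,-0.015],"dr":[-0.18,0,-0.98]},{"jaw":0,"translation":[0,0,-0.02],"dr":[-0.27,0,-1.47]}]'; python3 t.py
```

```text
time_s: 11.4
tcp_pos: [0.5534, 0.0473, 0.16]
orientation: [3.093, -0.192, -2.914]
wrist_force: [-3.3, 1.9, 6.7]
gripper_width: 0.0108
finger_force: 78.9
axial [0.269, 0.224, 0.164, 0.118] T [0.31 0.71 0.14] F [-2.4  1.4  7.7] b -0.198 psi -2.916 r 0.0406 pos [0.007  0.0003 0.04  ] q7 1.27 11.55 0.010453935865767677
time_s: 11.9
tcp_pos: [0.5533, 0.0475, 0.1594]
orientation: [3.131, -0.197, -3.127]
wrist_force: [-4.4, 1.5, 6.1]
gripper_width: 0.0106
finger_force: 78.9
axial [0.319, 0.194, 0.164, 0.071] T [0.37 0.74 0.12] F [-3.3  1.8  7.2] b -0.197 psi -3.125 r 0.04 pos [0.0069 0.0005 0.0394] q7 1.09 12.05 0.010372142785855146
```

```bash
cat > q.py <<'E'
from g import *
s=ctrl.read_state();R=Ro.from_euler("xyz",s["orientation"]); z=-R.as_matrix()[:,2]
b=-np.arctan2(z[0],z[2]); Rl=Ro.from_euler("y",b)*R*Ro.from_euler("x",-np.pi)
print("  axial",round(float(s["ft_torque"]@z),3),"psi",Rl.as_euler("zyx")[0].round(3),"Fax",round(float(s["wrist_force"]@z),1),"b",b.round(3))
E
M='python3 -m handwheel'
python3 -m handwheel '[{"jaw":0,"translation":[0,0,0],"dr":[-0.03,0,-0.16]},{"jaw":0,"translation":[0,0,-0.005],"dr":[-0.06,0,-0.33]},{"jaw":0,"translation":[0,0,-0.01],"dr":[-0.09,0,-0.49]}]' >/dev/null; python3 q.py
python3 -m handwheel '[{"jaw":0,"translation":[0,0,0],"dr":[-0.03,0,-0.16]},{"jaw":0,"translation":[0,0,-0.005],"dr":[-0.06,0,-0.33]},{"jaw":0,"translation":[0,0,-0.01],"dr":[-0.09,0,-0.49]}]' >/dev/null; python3 q.py
```

```text
axial 0.27 psi 3.089 Fax 7.6 b -0.197
  axial 0.262 psi 3.019 Fax 9.1 b -0.196
```

```bash
python3 -m handwheel '[{"jaw":0,"translation":[0,0,0],"dr":[-0.03,0,-0.16]},{"jaw":0,"translation":[0,0,-0.005],"dr":[-0.06,0,-0.33]},{"jaw":0,"translation":[0,0,-0.015],"dr":[-0.09,0,-0.49]}]' >/dev/null; python3 q.py
python3 -m handwheel '[{"jaw":0,"translation":[0,0,0],"dr":[-0.03,0,-0.16]},{"jaw":0,"translation":[0,0,-0.005],"dr":[-0.06,0,-0.33]},{"jaw":0,"translation":[0,0,-0.015],"dr":[-0.09,0,-0.49]}]' >/dev/null; python3 q.py
```

```text
axial 0.272 psi 2.95 Fax 9.7 b -0.195
  axial 0.294 psi 2.88 Fax 10.1 b -0.194
```

```bash
python3 -m handwheel '[{"jaw":0,"translation":[0,0,0],"dr":[-0.03,0,-0.16]},{"jaw":0,"translation":[0,0,-0.005],"dr":[-0.06,0,-0.33]},{"jaw":0,"translation":[0,0,-0.015],"dr":[-0.09,0,-0.49]}]' >/dev/null; python3 q.py
```

```text
axial 0.289 psi 2.811 Fax 11.2 b -0.193
```

```bash
python3 -m handwheel '[{"jaw":0,"translation":[0,0,0],"dr":[-0.03,0,-0.16]},{"jaw":0,"translation":[0,0,0],"dr":[-0.06,0,-0.33]},{"jaw":0,"translation":[0,0,0],"dr":[-0.09,0,-0.49]}]' >/dev/null; python3 q.py
python3 -m handwheel '[{"jaw":0,"translation":[0,0,0],"dr":[-0.03,0,-0.16]},{"jaw":0,"translation":[0,0,0],"dr":[-0.06,0,-0.33]},{"jaw":0,"translation":[0,0,0],"dr":[-0.09,0,-0.49]}]' >/dev/null; python3 q.py
```

```text
axial 0.264 psi 2.741 Fax 9.5 b -0.192
  axial 0.323 psi 2.672 Fax 8.2 b -0.192
```

```bash
python3 -m handwheel '[{"jaw":0,"translation":[0,0,0],"dr":[-0.02,0,-0.1]},{"jaw":0,"translation":[0,0,0],"dr":[-0.04,0,-0.2]},{"jaw":0,"translation":[0,0,-0.005],"dr":[-0.05,0,-0.3]}]' >/dev/null; python3 q.py
```

```text
axial 0.32 psi 2.63 Fax 9.8 b -0.191
```

```bash
python3 -m handwheel '[{"jaw":0,"translation":[0,0,0],"dr":[-0.02,0,-0.1]},{"jaw":0,"translation":[0,0,0],"dr":[-0.04,0,-0.2]},{"jaw":0,"translation":[0,0,-0.005],"dr":[-0.05,0,-0.3]}]' >/dev/null; python3 q.py
```

```text
axial 0.378 psi 2.588 Fax 10.7 b -0.19
```

```bash
python3 -m handwheel '[{"jaw":0,"translation":[0,0,0],"dr":[-0.015,0,-0.09]},{"jaw":0,"translation":[0,0,0],"dr":[-0.03,0,-0.17]},{"jaw":0,"translation":[0,0,0],"dr":[-0.045,0,-0.26]}]' >/dev/null; python3 q.py; python3 t.py
```

```text
axial 0.463 psi 2.551 Fax 8.9 b -0.189
axial [0.463, 0.457, 0.419, 0.428] T [0.55 0.94 0.36] F [-3.   1.3 10.9] b -0.19 psi 2.551 r 0.0384 pos [0.0072 0.0011 0.0377] q7 0.56 15.25 0.010678262514054642
```

```bash
python3 -m handwheel '[{"jaw":1,"translation":[0,0,0],"dr":[0,0,0]},{"jaw":1,"translation":[0,0,0],"dr":[0,0,0]},{"jaw":1,"translation":[0,0,0],"dr":[0,0,0]},{"jaw":1,"translation":[0,0,0],"dr":[0,0,0]},{"jaw":1,"translation":[0.17,0,1],"dr":[0,0,0]},{"jaw":1,"translation":[0.34,0,2],"dr":[0,0,0]},{"jaw":1,"translation":[0.5,0,3],"dr":[0,0,0]},{"jaw":1,"translation":[0.5,-1.5,3],"dr":[0,0,0]},{"jaw":1,"translation":[0.5,-3,3],"dr":[0,0,0]},{"jaw":1,"translation":[0.5,-4.5,3],"dr":[0,0,0]}]'
python3 -m handwheel '[{"jaw":1,"translation":[0,-1.5,0],"dr":[0,0,0]},{"jaw":1,"translation":[0,-2.5,0],"dr":[0,0,0]},{"jaw":1,"translation":[0,-2.5,0],"dr":[0,0,0]}]'; python3 - <<'E'
from g import *
b=ctrl.get_image("top")[:,:,::-1]
for q in("wing","collar"):
    for d in ctrl.trace("top",q)[:1]:
        v,u=np.nonzero(d["region"]);print(q,d["conf"],d["extent"],u.mean(),v.mean())
a=ctrl.get_image("scene")[:,:,::-1]
g=b.astype(float).mean(2)
for c in((262,274),(298,308)): print(g[240:260,c[0]:c[1]].mean(1).astype(int).tolist())
cv2.imwrite("pics/h.png",np.hstack([cv2.resize(a[165:225,265:325],(400,400),interpolation=cv2.INTER_CUBIC),cv2.resize(b[225:275,261:311],(400,400),interpolation=cv2.INTER_CUBIC)]))
E
```

```text
time_s: 16.3
tcp_pos: [0.5688, -0.0902, 0.2462]
orientation: [-3.048, -0.165, 2.54]
wrist_force: [1.3, 0.6, -0.3]
gripper_width: 0.085
finger_force: 0.0
time_s: 16.6
tcp_pos: [0.5677, -0.1714, 0.2451]
orientation: [-3.044, -0.165, 2.529]
wrist_force: [0.6, -1.2, -0.3]
gripper_width: 0.0852
finger_force: 0.0
collar 0.78 [286.9, 246.3, 15.3, 32.8] 286.0263929618768 248.36363636363637
[70, 69, 65, 64, 93, 151, 197, 216, 220, 220, 210, 179, 133, 99, 84, 75, 69, 70, 77, 81]
[68, 65, 62, 71, 114, 172, 207, 218, 219, 217, 202, 161, 115, 92, 81, 73, 70, 76, 80, 81]
```

View pics/h.png

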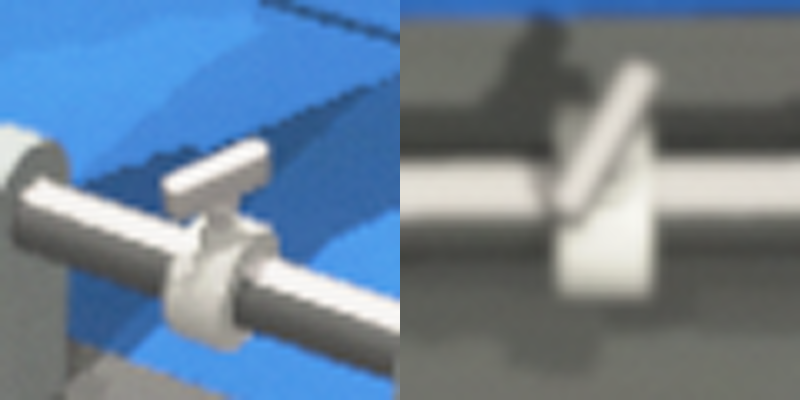

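The wing (top crop, centre about 604,138) now sits over the flat's line, at about 0.17 rad of lean. The flat measures 0.17–0.2, so the screw points squarely at it. The screw is snug, the gripper is clear and the other items were not touched.

```bash
python3 -c "
from station import ctrl
print(ctrl.finish_job())"
```

```text
the job is handed in; nothing more can be done
None
```

I swung the collar until its screw pointed at the flat (about 0.17 rad of lean against 0.17–0.2 measured for the flat), tightened the wing to roughly 0.15–0.18 N m above free (snug is 0.09–0.19), let go and handed the job in at about 17 s; the result was not reported back.

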